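Log a slide folder into its archive box with the reader wand

TASK

Log the stained slides into their archive box: lift the reader wand out of its stand and, keeping hold of it, press its tip for about half a second on the steel touch-tag of the flat cardboard slide folder, then likewise on the tag of the taller of the two white slide boxes. Then put the wand back in its stand, tip down and resting on its collar, and let go.

Things in the scene. Friction and masses are not known exactly. Their poses are not given: they have to be found in the camera images.
- wand: Loose reader wand, 0.07 to 0.14 kg, 131 mm long, round about z. Origin: the very tip; z runs from the tip up through the handle. From the tip: rigid steel stem 10 mm in diameter (0 to 45 mm), black collar 44 mm in diameter (45 to 51 mm), grey cylindrical handle 26 mm in diameter (51 to 131 mm). Starts upright in the stand, tip down, collar resting on the stand's top.
- wand_grip (a point): Point on the wand's axis half-way up the handle, 91 mm above the tip: where to grip it (26 mm wide, any yaw).
- stand_mouth (a point): The wand's stand: a grey block 80 x 80 x 60 mm high, fixed to the bench, with an upright through hole 26 mm in diameter. The point is the centre of the hole's mouth, level with the block's top. The wand's collar lies on that top with 45 mm of stem in the hole, 8 mm of play all round the stem.
- folder: Flat slide folder of brown cardboard, 170 x 120 x 16 mm, lying on the bench, with two paper panels and a steel touch-tag, a 22 mm disc in a thin black rim, at the centre of its top, 2 mm proud. Origin: centre of the tag's upper face; z up, x along the long side. The tag's face is 18 mm above the bench. Loose, 0.4 kg; it is rigid.
- tall_box: The tall white plastic slide box, 150 x 110 x 80 mm, closed, standing on the bench, with a steel touch-tag, a 22 mm disc in a thin black rim, at the centre of its top, 2 mm proud. Origin: centre of the tag's upper face; z up, x along the long side. The tag's face is 82 mm above the bench. Loose, 1.2 kg, rigid. A look-alike only 30 mm high, same footprint and tag, stands elsewhere on the bench.
There are look-alikes about, which are no part of the job. Leave any pink look-alike of the wand alone. Leave any green look-alike of the part that bears stand_mouth alone.

How it is judged:
On the way, in this order (a step that is already met when the one before it is completed fails the run):
1. with the wand held, its tip presses on the folder's tag (distance between wand and folder below 0.012 m and contact force between wand and folder above 0.3 N and contact force between wand and the fingers above 0.5 N), for 0.2 s.
2. then, with the wand held, its tip presses on the tall box's tag (distance between wand and tall_box below 0.012 m and contact force between wand and tall_box above 0.3 N and contact force between wand and the fingers above 0.5 N), for 0.2 s.
At the end, for the whole second after the job is handed in: The wand rests in its stand, upright within 10 degrees, tip 40 to 50 mm below the mouth and within 14 mm of the hole's axis, after the held wand's tip was pressed (over 0.3 N, 0.2 s) within 12 mm of the centre of the folder's tag and then of the tall box's tag (horizontal distance between wand and stand_mouth below 0.014 m and z of wand in the frame of stand_mouth between -0.05 and -0.04 m and angle between wand's own z axis and vertical below 0.17 rad and linear speed of wand below 0.02 m/s); the robot touches nothing.
It also fails if it takes over 54 s, if anything falls off the work surface, if the arm or the gripper's body presses on something with over 40 N, if the wrist force passes 120 N, or if a joint passes its speed limit or range.

ROBOT

A 6-joint arm with a two-finger parallel gripper is mounted at the origin on the work surface. World frame = base frame: x ahead of the robot, y to its left, z up, the work surface at z = 0. Lengths are in m, angles in rad, forces in N, time in s.
With the tool pointing down it reaches from about 0.35 to 0.85 m from the base axis. Payload 8.1 kg.
Tool frame: the origin (TCP) lies between the finger pads; the fingertips stand 14 mm ahead of it and the grasp point (between the pads) lies 5 mm behind it; z points along the fingers, y is the direction in which the jaws open and shut (so a half turn about z gives the same grasp; the last joint's range is limited). The gripper opens to 93 mm and grips with 3 to 60 N. Pads are 15 mm wide; open, the fingers measure 128 mm over their backs; the gripper's body (75 mm by 188 mm) begins 65 mm behind the grasp point.
Start: joints at [1.21, 0.13, 1.488, -0, 1.523, -0.085], TCP at [0.163, 0.577, 0.233] pointing down, gripper open.
Joint ranges: [-2.96, 2.96], [-0.89, 2.26], [0.02, 2.5], [-1.34, 4.48], [0, 2.73], [-2.66, 2.66]. Speed limits (rad/s): [2.39, 2.39, 2.79, 3.14, 3.14, 3.14].

INTERFACE

Orientations are given as a rotation vector (axis times angle).
In Python, from plant import robot gives the robot as it stands.
- The arm moves only by the tool step_arm, never from a script. Its argument "targets" is a list of rows, each an object of numbers: "tx", "ty", "tz": the shift along the tool's x, y, z in mm; "ax", "ay", "az": the turn, a rotation vector about the tool's x, y, z in rad; "grip": the closure in counts, from 0 (fully open) to 255 (shut). In form: [{"tx": .., "ty": .., "tz": .., "ax": .., "ay": .., "az": .., "grip": ..}, ...]. A call has 1 to 20 rows; each row shifts and turns the commanded pose from where the row before left it, along the tool's axes as they then stand; what a row does not reach is not made up. A row lasts 1/10 s, in which the tool goes at most 50 mm and 8.59 degrees, less where a joint would pass 70% of its speed; a pose out of reach is approached as far as the arm can. A call with a gripper value outside its range is refused whole. The fingers move at their own pace and stop on an object; "squeeze" is the grip in N (left out, the last holds). Time passes only in rows, so rows that do not move let the fingers close. It gives the time, the measured TCP pose, the force and the opening at its end, in the units of the state.
- robot.read_state(): the state, without advancing time (a new reading comes with each control period).
- robot.read_camera(name): name is "side" or "top" or "wrist"; returns a dict with "frame" (480x640x3 uint8, blue, green, red), "fx", "fy", "cx", "cy" (pixels), "R" (3x3) and "t" (3): a world point X has camera coordinates R X + t. Camera axes: x right, y down, z forward; pixel columns grow to the right and rows downward; lengths in m; the calibration is good to about 2 mm. A picture is of the moment at which its call begins. There is no depth.
- robot.close_job(): hands the job in, once; it reports no verdict.
The state is a dict: "t": time; "q": joint angles; "dq": joint speeds; "joint_torque": joint torques, N m; "tool_pos": TCP position; "orientation": TCP orientation; "force": force on the tool from outside, world axes, zero at the start; "wrist_torque": the same for the moment, N m; "opening": finger opening in m.
Only numpy, scipy, OpenCV 4.12 (cv2) and the standard library are available. Lean on these libraries where they do the work, as an engineer would, in place of code of your own. Each camera call takes 0.05 s, during which the arm holds its last target.

## Working session

There is one attempt and no reset: what is moved stays moved. The work goes in short steps, Python scripts to look and compute and a tool call to move; the robot and the scene stay as the last step left them, time stands still between calls to the robot, and variables do not carry over. Pictures are saved under pics/ and viewed, and the job is handed in when it is done.

Besides the shell and the picture viewer there is one more tool, called after ">>>" as name([rows], argument=value, ...), one row to a line, values as JSON. step_arm: Moves the arm, as the interface text tells. Its arguments: {"type":"object","properties":{"targets":{"type":"array"},"squeeze":{"type":"number"}},"required":["targets"]}

```bash
ls; mkdir -p pics
python3 - <<'E'
from plant import robot
import cv2,json
s=robot.read_state();print({k:s[k] for k in ('t','tool_pos','orientation','force','opening')})
import pickle
d={}
for n in('side','top','wrist'):
    c=robot.read_camera(n);d[n]=c;cv2.imwrite(f'pics/{n}0.png',c['frame']);print(n,c['fx'],c['cx'],c['R'],c['t'])
pickle.dump(d,open('cams0.pkl','wb'))
E
```

```text
pics
{'t': 0.0, 'tool_pos': array([0.16317983, 0.57681234, 0.23158084]), 'orientation': array([-4.31822437e-01, -3.11135384e+00,  2.83160731e-03]), 'force': array([1.20173231, 0.23489168, 0.20809369]), 'opening': 0.09321056492807397}
side 502.286756700441 317.8587254274646 [[-0.99223567 -0.12435982  0.00173501]
 [-0.08822246  0.69393483 -0.71461266]
 [ 0.08766512 -0.70921724 -0.69951822]] [0.5789142  0.12893438 0.97567831]
top 601.1356818471315 313.8894937066179 [[-0.01108942 -0.99949933 -0.02963283]
 [-0.99066253  0.01500888 -0.13550824]
 [ 0.13588515  0.02785343 -0.99033298]] [0.02041268 0.58464172 1.07144568]
wrist 340.18026823688444 312.4308038107091 [[ 0.27234684  0.96219831 -0.00126674]
 [ 0.92303525 -0.26088965  0.28274109]
 [ 0.27172252 -0.07817289 -0.95919543]] [-0.59885424 -0.03355605  0.38951053]
```

View pics/side0.png

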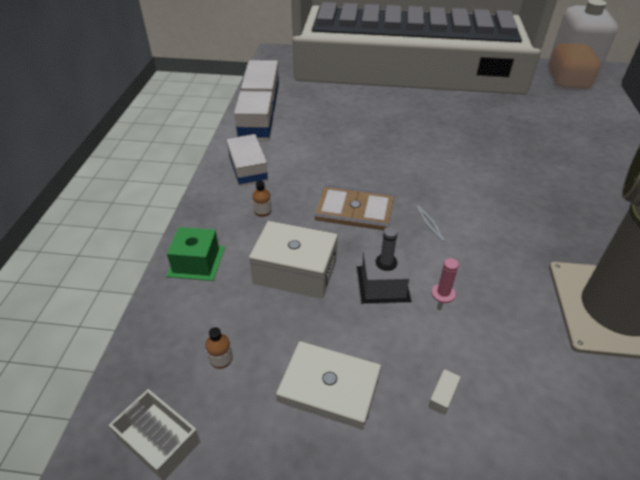

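View pics/top0.png

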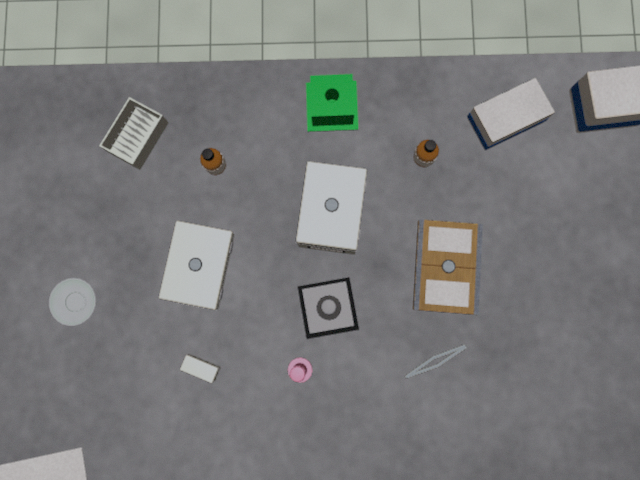

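View pics/wrist0.png

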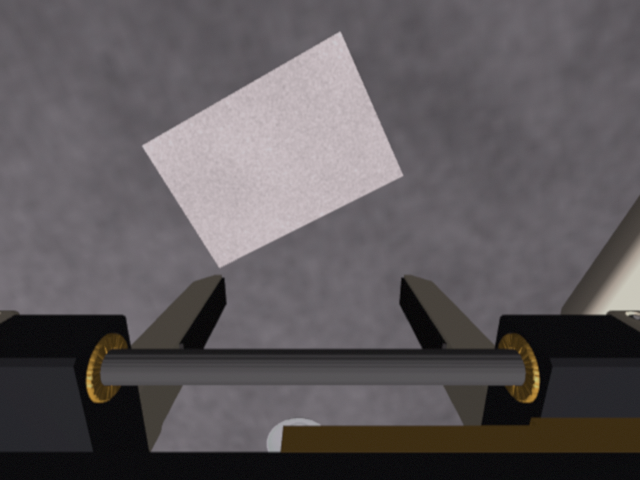

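The side view shows the wand in its stand: handle top at about (390,232), collar at about (386,262). The tags are at (355,204) for the folder and (294,244) for the tall box, with the low look-alike at (330,378). In the top view the stand is at (328,307), the tall box tag at (331,205), the folder tag at (448,266), and the low box tag at (195,265). Next I refine these with crops.

```bash
cat > h.py <<'E'
import numpy as np,cv2,pickle
def ray(c,p):
    d=c['R'].T@np.array([(p[0]-c['cx'])/c['fx'],(p[1]-c['cy'])/c['fy'],1.]);o=-c['R'].T@c['t'];return o,d/np.linalg.norm(d)
def tri(rs):
    A=sum(np.eye(3)-np.outer(d,d) for o,d in rs);b=sum((np.eye(3)-np.outer(d,d))@o for o,d in rs)
    X=np.linalg.solve(A,b);return X,[np.linalg.norm((np.eye(3)-np.outer(d,d))@(X-o)) for o,d in rs]
def plane(c,p,z):
    o,d=ray(c,p);return o+d*(z-o[2])/d[2]
def proj(c,X):
    v=c['R']@np.asarray(X)+c['t'];return c['fx']*v[0]/v[2]+c['cx'],c['fy']*v[1]/v[2]+c['cy']
E
python3 - <<'E'
from h import *
d=pickle.load(open('cams0.pkl','rb'))
def crop(n,x,y,w=40,s=7):
    return cv2.resize(d[n]['frame'][y-w:y+w,x-w:x+w],(380,380),interpolation=cv2.INTER_NEAREST)
cv2.imwrite('pics/c0.png',np.hstack([crop('top',328,307),crop('side',387,262,45)]))
# tags: grey-blue blob
for n,pts in {'top':[(448,266),(331,205),(195,265)],'side':[(355,204),(294,244),(330,378)]}.items():
    for (x,y) in pts:
        f=d[n]['frame'][y-14:y+14,x-14:x+14].astype(int)
        print(n,x,y,f[14,14],f[14,4:25:1].mean(1).astype(int))
E
```

```text
top 448 266 [154 148 143] [ 90  90  83  74  81 129 145 150 149 147 148 148 147 149 146 145 117  91
  93  94  93]
top 331 205 [153 147 140] [191 189 190 146 100 135 148 146 147 146 146 147 150 149 148 148 116 131
 178 189 188]
top 195 265 [154 147 142] [189 189 187 145 111 139 146 142 146 147 147 146 147 147 146 122  82 164
 188 189 189]
side 355 204 [147 141 136] [105 103 103  98  88  92 115 130 136 138 141 140 137 128 107  89  94 101
 103 102 106]
side 294 244 [147 140 135] [177 176 170 144 116 120 135 139 139 141 140 142 140 137 127 114 131 159
 174 177 176]
side 330 378 [147 142 136] [172 157 127 119 133 137 136 137 139 140 141 138 137 136 133 119 109 135
 163 174 176]
```

View pics/c0.png

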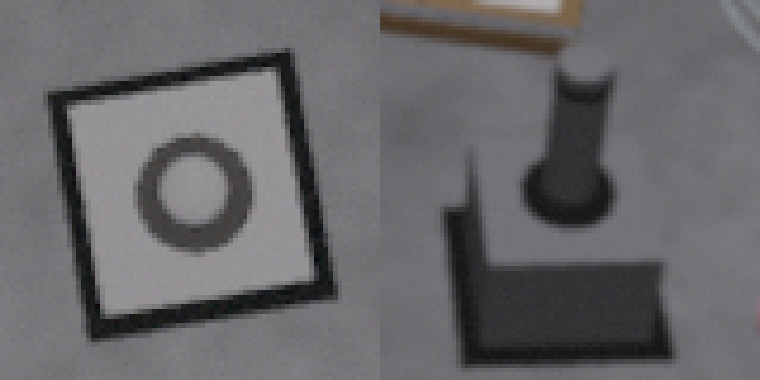

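Run:
```python
from h import *
d=pickle.load(open('cams0.pkl','rb'))
def blob(n,x,y):
    w=18;f=d[n]['frame'][y-w:y+w,x-w:x+w].astype(int);m=f.mean(2)
    k=((f[...,0]-f[...,2]>5)&(m>112)&(m<160)).astype(np.uint8)
    k=cv2.morphologyEx(k,cv2.MORPH_OPEN,np.ones((3,3)))
    N,l,s,c=cv2.connectedComponentsWithStats(k)
    i=l[w,w];return c[i]+[x-w,y-w],s[i]
P={}
for nm,a,b in [('folder',(448,266),(355,204)),('tall',(331,205),(294,244)),('low',(195,265),(330,378))]:
    pa,sa=blob('top',*a);pb,sb=blob('side',*b)
    X,r=tri([ray(d['top'],pa),ray(d['side'],pb)])
    print(nm,pa,sa[2:],pb,sb[2:],X.round(4),np.round(r,4))
for nm,a,b in [('handletop',(328.4,306.6),(391.05,233.1)),('collar',(329.05,307.4),(386.8,262.5))]:
    X,r=tri([ray(d['top'],a),ray(d['side'],b)]);print(nm,X.round(4),np.round(r,4))
sq=np.array([(68,105),(280,68),(313,288),(100,318)])/4.75+[288,267]
C=np.array([plane(d['top'],p,.06)[:2] for p in sq]);print(C.round(4),C.mean(0),np.linalg.norm(np.diff(C,axis=0),axis=1))
print(plane(d['top'],(328.4,306.6),.146),plane(d['top'],(329.05,307.4),.066))
s=[((x-380)/4.222+342,y/4.222+217) for x,y in [(487,266),(663,262),(470,148)]]
print([plane(d['side'],p,.06).round(4) for p in s])
```

```text
folder [448.17821782 266.        ] [ 11  11 101] [354.9 203.8] [ 7  5 30] [ 0.5277 -0.2356  0.0199] [0.002 0.002]
tall [331.16513761 204.41284404] [ 12  12 109] [293.5 244. ] [10  7 56] [ 0.6358 -0.02    0.084 ] [0.0015 0.0015]
low [194.72727273 264.09090909] [11 11 99] [329.31775701 377.65420561] [ 12  11 107] [0.5367 0.2351 0.0341] [0.0018 0.0018]
handletop [ 0.4521 -0.0126  0.1421] [0.0027 0.0027]
collar [ 0.4523 -0.0133  0.0629] [0.0027 0.0027]
[[ 0.4882  0.034 ]
 [ 0.5012 -0.0463]
 [ 0.4189 -0.0571]
 [ 0.4086  0.0227]] [ 0.45421973 -0.01165431] [0.08132726 0.08302751 0.08043531]
[ 0.45468086 -0.01281797  0.146     ] [ 0.45493366 -0.01351757  0.066     ]
[array([0.4847, 0.0348, 0.06  ]), array([0.4063, 0.0225, 0.06  ]), array([ 0.4968, -0.0388,  0.06  ])]
```

```bash
cat >> h.py <<'E'
from scipy.spatial.transform import Rotation as Ro
def delta(s,target):
    R=Ro.from_rotvec(s['orientation']).as_matrix();return R.T@(np.asarray(target)-s['tool_pos'])*1000
E
python3 - <<'E'
from h import *
from plant import robot
s=robot.read_state();print(delta(s,[.4535,-.013,.232]),Ro.from_rotvec(s['orientation']).as_matrix().round(4))
d=pickle.load(open('cams0.pkl','rb'));c=d['wrist'];print(-c['R'].T@c['t'])
print(plane(d['top'],(299,370),.05),plane(d['top'],(300,365),.01))
E
```

```text
[-4.39954931e+02 -4.88588287e+02  4.83387069e-01] [[-9.622e-01  2.724e-01 -5.000e-04]
 [ 2.724e-01  9.622e-01 -1.300e-03]
 [ 1.000e-04 -1.400e-03 -1.000e+00]]
[0.0882307  0.59791127 0.3823458 ]
[0.34519086 0.04162655 0.05      ] [0.35097323 0.04190154 0.01      ]
```

>>> step_arm([
  {"tx": -29.3, "ty": -32.5, "grip": 0},
  {"tx": -29.3, "ty": -32.5, "grip": 0},
  {"tx": -29.3, "ty": -32.5, "grip": 0},
  {"tx": -29.3, "ty": -32.5, "grip": 0},
  {"tx": -29.3, "ty": -32.5, "grip": 0},
  {"tx": -29.3, "ty": -32.5, "grip": 0},
  {"tx": -29.3, "ty": -32.5, "grip": 0},
  {"tx": -29.3, "ty": -32.5, "grip": 0},
  {"tx": -29.3, "ty": -32.5, "grip": 0},
  {"tx": -29.3, "ty": -32.5, "grip": 0},
  {"tx": -29.3, "ty": -32.5, "grip": 0},
  {"tx": -29.3, "ty": -32.5, "grip": 0},
  {"grip": 0},
  {"grip": 0},
])

```text
schema error: expected keys tx, ty, tz, ax, ay, az, grip
```

>>> step_arm([
  {"tx": -29.3, "ty": -32.5, "tz": 0, "ax": 0, "ay": 0, "az": 0, "grip": 0},
  {"tx": -29.3, "ty": -32.5, "tz": 0, "ax": 0, "ay": 0, "az": 0, "grip": 0},
  {"tx": -29.3, "ty": -32.5, "tz": 0, "ax": 0, "ay": 0, "az": 0, "grip": 0},
  {"tx": -29.3, "ty": -32.5, "tz": 0, "ax": 0, "ay": 0, "az": 0, "grip": 0},
  {"tx": -29.3, "ty": -32.5, "tz": 0, "ax": 0, "ay": 0, "az": 0, "grip": 0},
  {"tx": -29.3, "ty": -32.5, "tz": 0, "ax": 0, "ay": 0, "az": 0, "grip": 0},
  {"tx": -29.3, "ty": -32.5, "tz": 0, "ax": 0, "ay": 0, "az": 0, "grip": 0},
  {"tx": -29.3, "ty": -32.5, "tz": 0, "ax": 0, "ay": 0, "az": 0, "grip": 0},
  {"tx": -29.3, "ty": -32.5, "tz": 0, "ax": 0, "ay": 0, "az": 0, "grip": 0},
  {"tx": -29.3, "ty": -32.5, "tz": 0, "ax": 0, "ay": 0, "az": 0, "grip": 0},
  {"tx": -29.3, "ty": -32.5, "tz": 0, "ax": 0, "ay": 0, "az": 0, "grip": 0},
  {"tx": -29.3, "ty": -32.5, "tz": 0, "ax": 0, "ay": 0, "az": 0, "grip": 0},
  {"tx": 0, "ty": 0, "tz": 0, "ax": 0, "ay": 0, "az": 0, "grip": 0},
  {"tx": 0, "ty": 0, "tz": 0, "ax": 0, "ay": 0, "az": 0, "grip": 0},
])

```text
t: 1.55
tool_pos: [0.3955, 0.1056, 0.2324]
orientation: [-0.437, -3.11, -0.0]
force: [-0.2, 0.6, 0.9]
opening: 0.0929
```

Run:
```python
from h import *
from plant import robot
c=robot.read_camera('wrist');pickle.dump(c,open('w1.pkl','wb'));cv2.imwrite('pics/w1.png',c['frame'])
s=robot.read_state();print(delta(s,[.4535,-.013,.232]),s['q'])
for X in [(.4535,-.013,.146),(.4535,-.013,.066),(.4535,-.013,.06)]:print(proj(c,X))
```

```text
[-88.72145961 -98.98550066   0.34322679] [ 1.37303420e-01 -4.10261044e-01  1.97940670e+00  4.80373813e-04
  1.57301815e+00 -1.15654002e+00]
(np.float64(191.31024932437674), np.float64(351.5560521154498))
(np.float64(217.7579269235197), np.float64(304.5923052161894))
(np.float64(219.28282726596507), np.float64(301.88450475012814))
```

View pics/w1.png

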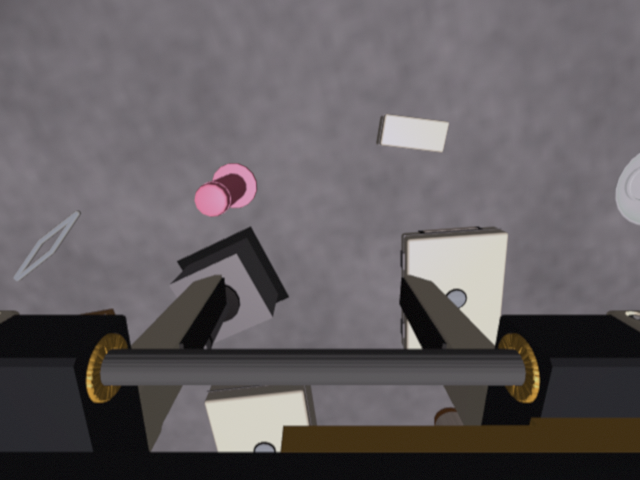

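The wrist view shows the collar's right edge at about (240,303), half hidden by the left finger. The predicted centre is (218,305), which agrees with the first measurement. The pink look-alike is clear of the path. Moving over the wand.

>>> step_arm([
  {"tx": -22.2, "ty": -24.7, "tz": 0, "ax": 0, "ay": 0, "az": 0, "grip": 0},
  {"tx": -22.2, "ty": -24.7, "tz": 0, "ax": 0, "ay": 0, "az": 0, "grip": 0},
  {"tx": -22.2, "ty": -24.7, "tz": 0, "ax": 0, "ay": 0, "az": 0, "grip": 0},
  {"tx": -22.2, "ty": -24.7, "tz": 0, "ax": 0, "ay": 0, "az": 0, "grip": 0},
  {"tx": 0, "ty": 0, "tz": 0, "ax": 0, "ay": 0, "az": 0, "grip": 0},
  {"tx": 0, "ty": 0, "tz": 25, "ax": 0, "ay": 0, "az": 0, "grip": 0},
  {"tx": 0, "ty": 0, "tz": 25, "ax": 0, "ay": 0, "az": 0, "grip": 0},
  {"tx": 0, "ty": 0, "tz": 20, "ax": 0, "ay": 0, "az": 0, "grip": 0},
  {"tx": 0, "ty": 0, "tz": 0, "ax": 0, "ay": 0, "az": 0, "grip": 0},
])

```text
t: 2.5
tool_pos: [0.4515, -0.0105, 0.1595]
orientation: [-0.427, -3.106, -0.001]
force: [-0.6, 0.3, -0.0]
opening: 0.0928
```

Run:
```python
from h import *
from plant import robot
o=[]
for n in ('side','wrist'):
    c=robot.read_camera(n);cv2.imwrite(f'pics/{n}2.png',c['frame']);pickle.dump(c,open(n+'2.pkl','wb'))
f=cv2.imread('pics/side2.png')[150:310,290:490];g=cv2.imread('pics/wrist2.png')
cv2.imwrite('pics/m2.png',np.hstack([cv2.resize(f,(400,320)),cv2.resize(g,(400,320))]))
s=robot.read_state();print(s['tool_pos'],s['force'],delta(s,[.4535,-.013,.101]))
```

```text
[ 0.45364622 -0.01139421  0.1629097 ] [-0.1928534   0.94917364  1.06648094] [-0.34288534 -1.59710548 61.90914557]
```

View pics/m2.png

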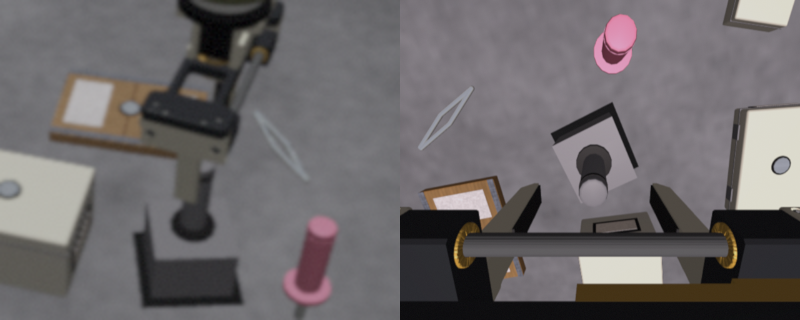

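The wrist view shows the wand handle top at (592,190) in the mosaic, midway between the fingers. I'll refine it from this view.

Run:
```python
from h import *
c=pickle.load(open('wrist2.pkl','rb'));f=c['frame']
cv2.imwrite('pics/w2c.png',cv2.resize(f[190:330,220:400],(720,560),interpolation=cv2.INTER_CUBIC))
for X in [(.4535,-.013,.146),(.4535,-.013,.066)]:print(proj(c,X))
```

```text
(np.float64(309.8656417526682), np.float64(291.3226378952977))
(np.float64(310.59332788832216), np.float64(245.69349723267092))
```

View pics/w2c.png

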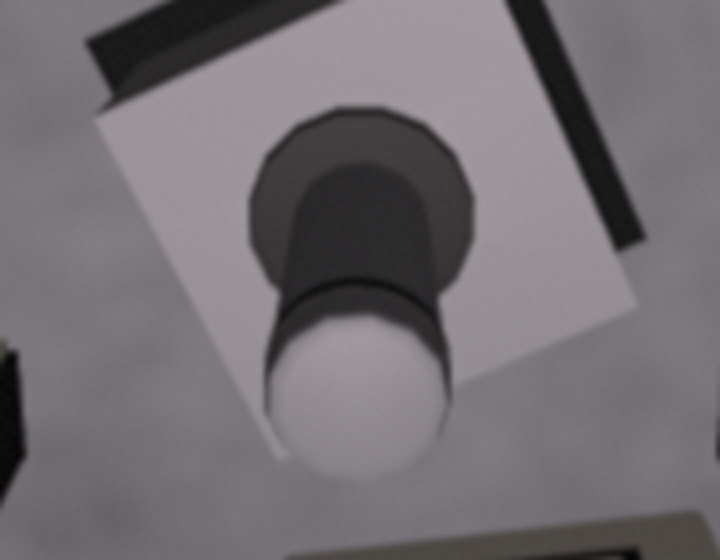

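Handle top is at (309.5,289.5) and the collar at (310.2,243), within 2 px (about 1.5 mm) of prediction. Descending 61 mm and closing.

>>> step_arm([
  {"tx": 0, "ty": -1, "tz": 20, "ax": 0, "ay": 0, "az": 0, "grip": 0},
  {"tx": 0, "ty": 0, "tz": 20, "ax": 0, "ay": 0, "az": 0, "grip": 0},
  {"tx": 0, "ty": 0, "tz": 20, "ax": 0, "ay": 0, "az": 0, "grip": 0},
  {"tx": 0, "ty": 0, "tz": 0, "ax": 0, "ay": 0, "az": 0, "grip": 0},
  {"tx": 0, "ty": 0, "tz": 0, "ax": 0, "ay": 0, "az": 0, "grip": 255},
  {"tx": 0, "ty": 0, "tz": 0, "ax": 0, "ay": 0, "az": 0, "grip": 255},
  {"tx": 0, "ty": 0, "tz": 0, "ax": 0, "ay": 0, "az": 0, "grip": 255},
  {"tx": 0, "ty": 0, "tz": 0, "ax": 0, "ay": 0, "az": 0, "grip": 255},
  {"tx": 0, "ty": 0, "tz": 0, "ax": 0, "ay": 0, "az": 0, "grip": 255},
  {"tx": 0, "ty": 0, "tz": 0, "ax": 0, "ay": 0, "az": 0, "grip": 255},
  {"tx": 0, "ty": 0, "tz": 0, "ax": 0, "ay": 0, "az": 0, "grip": 255},
  {"tx": 0, "ty": 0, "tz": 0, "ax": 0, "ay": 0, "az": 0, "grip": 255},
], squeeze=25)

```text
t: 3.8
tool_pos: [0.4537, -0.0139, 0.1026]
orientation: [-0.432, -3.112, 0.0]
force: [0.1, -0.5, 0.5]
opening: 0.0331
```

Run:
```python
from h import *
from plant import robot
S=[robot.read_state()]
for i in range(4): robot.read_camera('side');S.append(robot.read_state())
for s in S:print(s['t'],s['tool_pos'],s['orientation'],s['force'],s['opening'])
```

```text
3.8 [ 0.45370108 -0.01390934  0.10259816] [-4.31906959e-01 -3.11164758e+00  4.97849273e-05] [ 0.10635787 -0.54967206  0.49012561] 0.0330574568603426
3.85 [ 0.45365983 -0.01388398  0.10257023] [-4.31856696e-01 -3.11156419e+00  1.73361207e-05] [0.48544851 1.2207934  0.40247518] 0.02952148458825645
3.9 [ 0.45372151 -0.01387234  0.10260698] [-4.31853329e-01 -3.11167301e+00 -6.96447315e-05] [ 0.11865009 -0.34487185 -0.42919671] 0.025683852183490726
3.95 [ 0.45368905 -0.01385665  0.10257221] [-4.31872988e-01 -3.11160065e+00 -1.01078973e-04] [ 0.66265464 -0.26357995 -0.4457858 ] 0.02553935919767779
4.0 [ 0.45370843 -0.0138417   0.10256722] [-4.31880527e-01 -3.11165120e+00 -1.13750402e-04] [-0.18132048 -0.17288543  0.07871815] 0.025486661123446604
```

The grip holds at 25.6 mm. Lifting.

>>> step_arm([
  {"tx": 0, "ty": 0, "tz": -10, "ax": 0, "ay": 0, "az": 0, "grip": 255},
  {"tx": 0, "ty": 0, "tz": -20, "ax": 0, "ay": 0, "az": 0, "grip": 255},
  {"tx": 0, "ty": 0, "tz": -30, "ax": 0, "ay": 0, "az": 0, "grip": 255},
  {"tx": 0, "ty": 0, "tz": -30, "ax": 0, "ay": 0, "az": 0, "grip": 255},
  {"tx": 0, "ty": 0, "tz": -30, "ax": 0, "ay": 0, "az": 0, "grip": 255},
  {"tx": 0, "ty": 0, "tz": -10, "ax": 0, "ay": 0, "az": 0, "grip": 255},
  {"tx": 0, "ty": 0, "tz": 0, "ax": 0, "ay": 0, "az": 0, "grip": 255},
  {"tx": 0, "ty": 0, "tz": 0, "ax": 0, "ay": 0, "az": 0, "grip": 255},
])

```text
t: 4.8
tool_pos: [0.4532, -0.0138, 0.2314]
orientation: [-0.432, -3.11, -0.0]
force: [-0.6, -0.2, -1.8]
opening: 0.0258
```

Run:
```python
from h import *
from plant import robot
for n in ('side','wrist'):
    c=robot.read_camera(n);cv2.imwrite(f'pics/{n}3.png',c['frame']);pickle.dump(c,open(n+'3.pkl','wb'))
f=cv2.imread('pics/side3.png')[110:310,270:470];g=cv2.imread('pics/wrist3.png')
cv2.imwrite('pics/m3.png',np.hstack([cv2.resize(f,(400,400)),cv2.resize(g,(400,400))]))
d=pickle.load(open('cams0.pkl','rb'))
F=plane(d['top'],(448.18,266),.018);F2=plane(d['side'],(355,203.8),.018)
T=plane(d['top'],(331.2,204.4),.082);T2=plane(d['side'],(293.7,244),.082)
print(F,F2,T,T2)
s=robot.read_state();print(s['tool_pos'],s['force'],s['opening'],delta(s,[.5275,-.236,s['tool_pos'][2]]))
```

```text
[ 0.52984183 -0.23610236  0.018     ] [ 0.52549219 -0.2376057   0.018     ] [ 0.63776622 -0.02009443  0.082     ] [ 0.63428411 -0.02183131  0.082     ]
[ 0.45273073 -0.0137514   0.23058318] [-0.02245369 -0.02290888 -0.50224761] 0.0257150073074726 [-132.4726237  -193.48326222   -0.33754264]
```

View pics/m3.png

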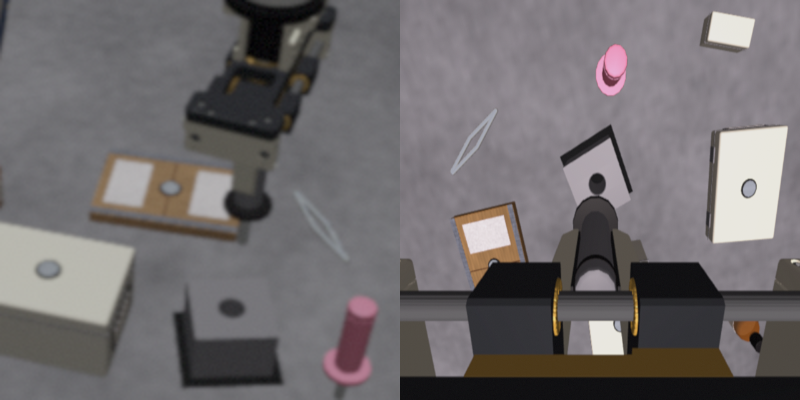

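The wand is lifted and upright in the grip, and the empty stand hole is visible at side (386,264). Going over the folder.

>>> step_arm([
  {"tx": -22.1, "ty": -32.3, "tz": 0, "ax": 0, "ay": 0, "az": 0, "grip": 255},
  {"tx": -22.1, "ty": -32.3, "tz": 0, "ax": 0, "ay": 0, "az": 0, "grip": 255},
  {"tx": -22.1, "ty": -32.3, "tz": 0, "ax": 0, "ay": 0, "az": 0, "grip": 255},
  {"tx": -22.1, "ty": -32.3, "tz": 0, "ax": 0, "ay": 0, "az": 0, "grip": 255},
  {"tx": -22.1, "ty": -32.3, "tz": 0, "ax": 0, "ay": 0, "az": 0, "grip": 255},
  {"tx": -22.1, "ty": -32.3, "tz": 0, "ax": 0, "ay": 0, "az": 0, "grip": 255},
  {"tx": 0, "ty": 0, "tz": 30, "ax": 0, "ay": 0, "az": 0, "grip": 255},
  {"tx": 0, "ty": 0, "tz": 30, "ax": 0, "ay": 0, "az": 0, "grip": 255},
  {"tx": 0, "ty": 0, "tz": 25, "ax": 0, "ay": 0, "az": 0, "grip": 255},
  {"tx": 0, "ty": 0, "tz": 20, "ax": 0, "ay": 0, "az": 0, "grip": 255},
  {"tx": 0, "ty": 0, "tz": 0, "ax": 0, "ay": 0, "az": 0, "grip": 255},
  {"tx": 0, "ty": 0, "tz": 0, "ax": 0, "ay": 0, "az": 0, "grip": 255},
])

```text
t: 6.1
tool_pos: [0.5277, -0.236, 0.1266]
orientation: [-0.431, -3.109, -0.002]
force: [-0.1, -0.3, -1.1]
opening: 0.0259
```

Run:
```python
from h import *
from plant import robot
for n in ('side','wrist'):
    c=robot.read_camera(n);cv2.imwrite(f'pics/{n}4.png',c['frame']);pickle.dump(c,open(n+'4.pkl','wb'))
f=cv2.imread('pics/side4.png')[150:250,305:405];g=cv2.imread('pics/wrist4.png')
cv2.imwrite('pics/m4.png',np.hstack([cv2.resize(f,(400,400),interpolation=cv2.INTER_CUBIC),cv2.resize(g[180:420,200:440],(400,400))]))
for i in range(3):
  s=robot.read_state();print(s['tool_pos'],s['force'],s['opening'],delta(s,[.5275,-.2365,.1056]));robot.read_camera('side')
```

```text
[ 0.52914467 -0.23675511  0.12876567] [ 0.22484844 -0.76315129 -0.54101761] 0.025858863228757027 [ 1.68393541 -0.19454551 23.16343565]
[ 0.52939693 -0.23689169  0.12917463] [-0.17899168  0.17284076 -0.65517128] 0.025199401730352858 [ 1.98332197 -0.12707681 23.57042926]
[ 0.52943827 -0.23689363  0.12923409] [ 0.02845797 -0.41062463 -1.65496731] 0.025529018658756918 [ 2.02932941 -0.13512073 23.62934201]
```

View pics/m4.png

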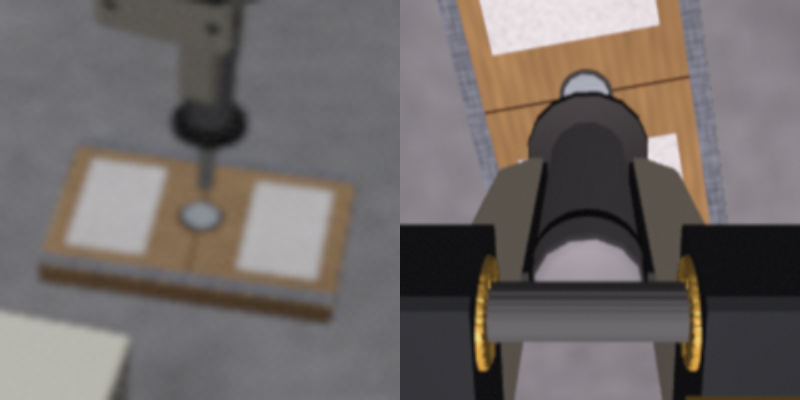

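Run:
```python
from h import *
c=pickle.load(open('side4.pkl','rb'))
print('tip',plane(c,(356.4,197.8),.0416),'tag',plane(c,(355.25,203.8),.018))
w=pickle.load(open('wrist4.pkl','rb'))
# visible tag top edge/width in wrist: tag centre column, top edge
g=[(585/400*240-240+200, 70/400*240+180)]
print(plane(w,g[0],.018), plane(w,((585-400)*.6+200,95*.6+180),.018))
```

```text
tip [ 0.52305466 -0.2310256   0.0416    ] tag [ 0.52491062 -0.23767982  0.018     ]
[ 0.51552819 -0.23427478  0.018     ] [ 0.52739187 -0.23764734  0.018     ]
```

Run:
```python
from h import *
c=pickle.load(open('side4.pkl','rb'))
print(plane(c,(357.2,180.5),.0896), proj(c,(.5285,-.2368,.0896)),proj(c,(.5285,-.2368,.0416)),proj(c,(.5285,-.2368,.018)))
d0=pickle.load(open('cams0.pkl','rb'))
f=c['frame'];cv2.imwrite('pics/t4.png',cv2.resize(f[170:215,330:385],(770,600),interpolation=cv2.INTER_CUBIC))
```

```text
[ 0.52406105 -0.23297206  0.0896    ] (np.float64(355.3412517462524), np.float64(179.3178322603921)) (np.float64(354.22106008693356), np.float64(196.04185730487342)) (np.float64(353.6937288292004), np.float64(203.91470753340437))
```

View pics/t4.png

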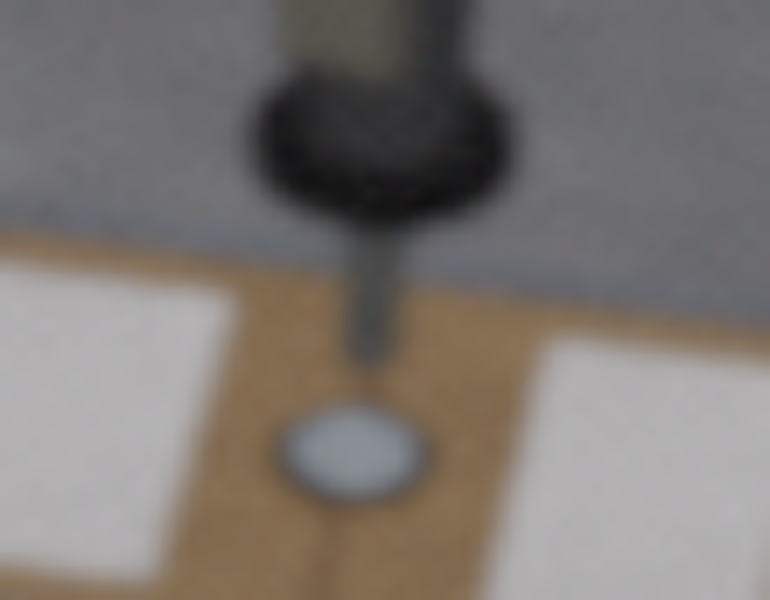

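The side close-up shows the tip at (356.4,197.0) and the tag at (355.2,203.9). After the remaining descent of about 23 mm, the predicted landing is within 3 mm of the tag's centre. Descending most of the way.

>>> step_arm([
  {"tx": 0, "ty": -1, "tz": 10, "ax": 0, "ay": 0, "az": 0, "grip": 255},
  {"tx": 0, "ty": 0, "tz": 8, "ax": 0, "ay": 0, "az": 0, "grip": 255},
  {"tx": 0, "ty": 0, "tz": 0, "ax": 0, "ay": 0, "az": 0, "grip": 255},
  {"tx": 0, "ty": 0, "tz": 0, "ax": 0, "ay": 0, "az": 0, "grip": 255},
  {"tx": 0, "ty": 0, "tz": 0, "ax": 0, "ay": 0, "az": 0, "grip": 255},
])

```text
t: 6.85
tool_pos: [0.5283, -0.2375, 0.1097]
orientation: [-0.432, -3.112, -0.0]
force: [-0.4, 0.3, -0.5]
opening: 0.0255
```

>>> step_arm([
  {"tx": 0, "ty": 0, "tz": 2, "ax": 0, "ay": 0, "az": 0, "grip": 255},
  {"tx": 0, "ty": 0, "tz": 0, "ax": 0, "ay": 0, "az": 0, "grip": 255},
])

```text
t: 7.05
tool_pos: [0.5283, -0.2374, 0.1076]
orientation: [0.432, 3.112, -0.0]
force: [-0.6, 0.6, -0.8]
opening: 0.026
```

>>> step_arm([
  {"tx": 0, "ty": 0, "tz": 2, "ax": 0, "ay": 0, "az": 0, "grip": 255},
  {"tx": 0, "ty": 0, "tz": 0, "ax": 0, "ay": 0, "az": 0, "grip": 255},
])

```text
t: 7.25
tool_pos: [0.5284, -0.2375, 0.1056]
orientation: [0.432, 3.111, -0.0]
force: [0.8, 0.6, -1.2]
opening: 0.0256
```

>>> step_arm([
  {"tx": 0, "ty": 0, "tz": 1.5, "ax": 0, "ay": 0, "az": 0, "grip": 255},
  {"tx": 0, "ty": 0, "tz": 0, "ax": 0, "ay": 0, "az": 0, "grip": 255},
])

```text
t: 7.45
tool_pos: [0.5287, -0.2376, 0.1054]
orientation: [0.432, 3.111, -0.001]
force: [-2.8, 1.9, 7.9]
opening: 0.0258
```

Run:
```python
from h import *
from plant import robot
c=robot.read_camera('side');f=c['frame'];cv2.imwrite('pics/t5.png',cv2.resize(f[170:215,330:385],(770,600),interpolation=cv2.INTER_CUBIC))
s=robot.read_state();print(s['tool_pos'],s['force'],s['wrist_torque'])
```

```text
[ 0.5286903  -0.23762164  0.10537458] [-2.51241466  1.11022437  7.30071723] [ 0.3397466   0.6307802  -0.00243257]
```

View pics/t5.png

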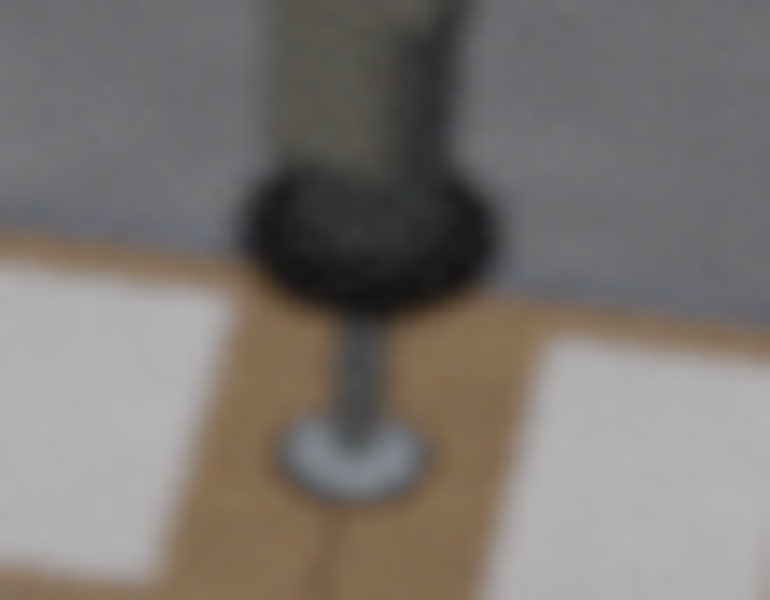

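The tip stands at the tag's centre: crop (357,443) against the tag centre at (353,452), under 2 mm apart. Force is about 8 N up, and contact came at the expected height. Holding half a second, then lifting.

>>> step_arm([
  {"tx": 0, "ty": 0, "tz": 0, "ax": 0, "ay": 0, "az": 0, "grip": 255},
  {"tx": 0, "ty": 0, "tz": 0, "ax": 0, "ay": 0, "az": 0, "grip": 255},
  {"tx": 0, "ty": 0, "tz": 0, "ax": 0, "ay": 0, "az": 0, "grip": 255},
  {"tx": 0, "ty": 0, "tz": 0, "ax": 0, "ay": 0, "az": 0, "grip": 255},
  {"tx": 0, "ty": 0, "tz": 0, "ax": 0, "ay": 0, "az": 0, "grip": 255},
])

```text
t: 8.0
tool_pos: [0.5287, -0.2376, 0.1054]
orientation: [0.432, 3.111, -0.001]
force: [-3.1, 0.8, 6.5]
opening: 0.0253
```

>>> step_arm([
  {"tx": 0, "ty": 0, "tz": -5, "ax": 0, "ay": 0, "az": 0, "grip": 255},
  {"tx": 0, "ty": 0, "tz": -20, "ax": 0, "ay": 0, "az": 0, "grip": 255},
  {"tx": 0, "ty": 0, "tz": -30, "ax": 0, "ay": 0, "az": 0, "grip": 255},
  {"tx": 0, "ty": 0, "tz": -30, "ax": 0, "ay": 0, "az": 0, "grip": 255},
  {"tx": 0, "ty": 0, "tz": -25, "ax": 0, "ay": 0, "az": 0, "grip": 255},
  {"tx": 0, "ty": 0, "tz": 0, "ax": 0, "ay": 0, "az": 0, "grip": 255},
  {"tx": 0, "ty": 0, "tz": 0, "ax": 0, "ay": 0, "az": 0, "grip": 255},
])

```text
t: 8.7
tool_pos: [0.5285, -0.2376, 0.2142]
orientation: [0.432, 3.111, -0.001]
force: [-0.7, 0.5, -0.9]
opening: 0.0256
```

Run:
```python
from h import *
from plant import robot
for i in range(2):robot.read_camera('side')
s=robot.read_state();print(s['t'],s['tool_pos'],s['force'],s['opening'],delta(s,[.636,-.021,s['tool_pos'][2]]))
```

```text
8.8 [ 0.52744154 -0.23694971  0.2121483 ] [-0.90203871  0.01117298 -2.11303885] 0.025563180821780815 [-4.56511492e+01  2.37350350e+02  3.63526918e-02]
```

>>> step_arm([
  {"tx": -7.6, "ty": 39.5, "tz": 0, "ax": 0, "ay": 0, "az": 0, "grip": 255},
  {"tx": -7.6, "ty": 39.5, "tz": 0, "ax": 0, "ay": 0, "az": 0, "grip": 255},
  {"tx": -7.6, "ty": 39.5, "tz": 0, "ax": 0, "ay": 0, "az": 0, "grip": 255},
  {"tx": -7.6, "ty": 39.5, "tz": 0, "ax": 0, "ay": 0, "az": 0, "grip": 255},
  {"tx": -7.6, "ty": 39.5, "tz": 0, "ax": 0, "ay": 0, "az": 0, "grip": 255},
  {"tx": -7.6, "ty": 39.5, "tz": 0, "ax": 0, "ay": 0, "az": 0, "grip": 255},
  {"tx": 0, "ty": 0, "tz": 15, "ax": 0, "ay": 0, "az": 0, "grip": 255},
  {"tx": 0, "ty": 0, "tz": 10, "ax": 0, "ay": 0, "az": 0, "grip": 255},
  {"tx": 0, "ty": 0, "tz": 0, "ax": 0, "ay": 0, "az": 0, "grip": 255},
  {"tx": 0, "ty": 0, "tz": 0, "ax": 0, "ay": 0, "az": 0, "grip": 255},
  {"tx": 0, "ty": 0, "tz": 0, "ax": 0, "ay": 0, "az": 0, "grip": 255},
])

```text
t: 9.9
tool_pos: [0.6366, -0.023, 0.1895]
orientation: [0.434, 3.111, -0.0]
force: [0.2, 0.2, -0.3]
opening: 0.0259
```

Run:
```python
from h import *
from plant import robot
c=robot.read_camera('side');f=c['frame'];cv2.imwrite('pics/t6.png',cv2.resize(f[210:255,268:323],(770,600),interpolation=cv2.INTER_CUBIC))
w=robot.read_camera('wrist');cv2.imwrite('pics/w6.png',w['frame'])
s=robot.read_state();p=s['tool_pos'];print(p,s['force'],s['opening'],delta(s,[.636,-.021,.1695]))
print(proj(c,[p[0],p[1],p[2]-.0875]),proj(c,[p[0],p[1],.082]))
```

```text
[ 0.63695286 -0.02270885  0.19004486] [ 0.26249113  0.23023566 -1.60987016] 0.025978611407945343 [ 1.41135243  1.38012743 20.5431901 ]
(np.float64(292.0770082308607), np.float64(236.00339877763352)) (np.float64(292.4330935858304), np.float64(243.5720359719934))
```

View pics/t6.png

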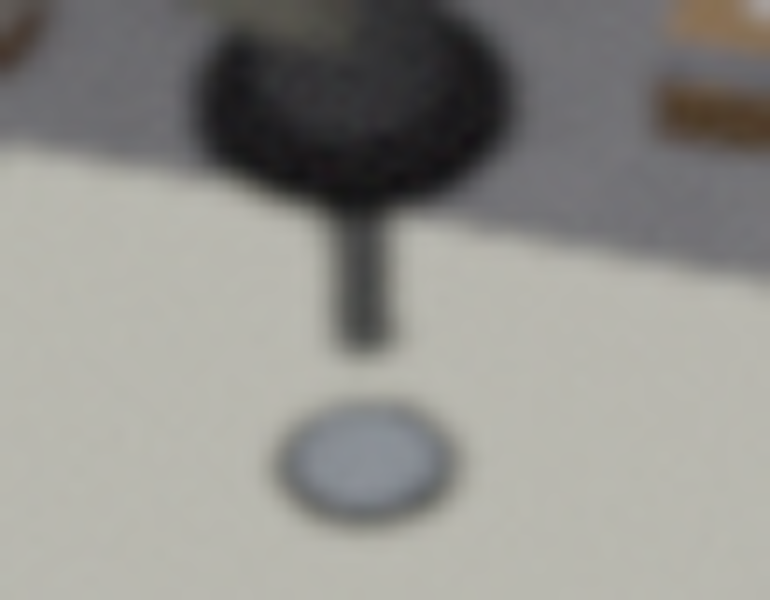

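View pics/w6.png

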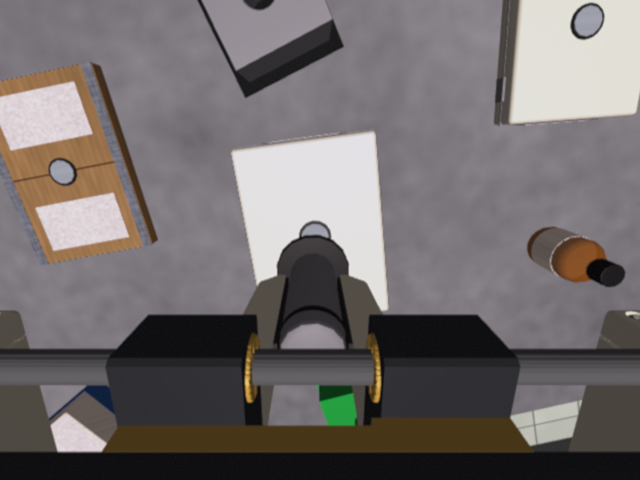

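The side view shows the tip at crop (364,345) and the tag at (367,462). The remaining descent lands at about (369,446), within 2 to 3 mm of centre. The wrist view shows the tag straight ahead of the wand. Pressing.

>>> step_arm([
  {"tx": 0, "ty": 1.5, "tz": 10, "ax": 0, "ay": 0, "az": 0, "grip": 255},
  {"tx": 0, "ty": 0, "tz": 6, "ax": 0, "ay": 0, "az": 0, "grip": 255},
  {"tx": 0, "ty": 0, "tz": 0, "ax": 0, "ay": 0, "az": 0, "grip": 255},
  {"tx": 0, "ty": 0, "tz": 0, "ax": 0, "ay": 0, "az": 0, "grip": 255},
  {"tx": 0, "ty": 0, "tz": 0, "ax": 0, "ay": 0, "az": 0, "grip": 255},
])

```text
t: 10.5
tool_pos: [0.6372, -0.0203, 0.1733]
orientation: [0.432, 3.112, -0.0]
force: [0.1, -0.4, -1.1]
opening: 0.0255
```

>>> step_arm([
  {"tx": 0, "ty": 0, "tz": 2, "ax": 0, "ay": 0, "az": 0, "grip": 255},
  {"tx": 0, "ty": 0, "tz": 0, "ax": 0, "ay": 0, "az": 0, "grip": 255},
])

```text
t: 10.7
tool_pos: [0.6371, -0.0203, 0.1711]
orientation: [0.432, 3.112, -0.0]
force: [-0.2, 0.5, -1.2]
opening: 0.0259
```

>>> step_arm([
  {"tx": 0, "ty": 0, "tz": 2, "ax": 0, "ay": 0, "az": 0, "grip": 255},
  {"tx": 0, "ty": 0, "tz": 0, "ax": 0, "ay": 0, "az": 0, "grip": 255},
])

```text
t: 10.9
tool_pos: [0.6374, -0.0204, 0.1696]
orientation: [0.432, 3.111, 0.0]
force: [-0.5, 0.9, 0.8]
opening: 0.0256
```

>>> step_arm([
  {"tx": 0, "ty": 0, "tz": 1, "ax": 0, "ay": 0, "az": 0, "grip": 255},
  {"tx": 0, "ty": 0, "tz": 0, "ax": 0, "ay": 0, "az": 0, "grip": 255},
])

```text
t: 11.1
tool_pos: [0.6375, -0.0204, 0.1694]
orientation: [0.432, 3.11, -0.0]
force: [-2.5, 0.2, 6.0]
opening: 0.026
```

Contact at the expected height with about 7 N. Holding half a second, then a look.

>>> step_arm([
  {"tx": 0, "ty": 0, "tz": 0, "ax": 0, "ay": 0, "az": 0, "grip": 255},
  {"tx": 0, "ty": 0, "tz": 0, "ax": 0, "ay": 0, "az": 0, "grip": 255},
  {"tx": 0, "ty": 0, "tz": 0, "ax": 0, "ay": 0, "az": 0, "grip": 255},
  {"tx": 0, "ty": 0, "tz": 0, "ax": 0, "ay": 0, "az": 0, "grip": 255},
  {"tx": 0, "ty": 0, "tz": 0, "ax": 0, "ay": 0, "az": 0, "grip": 255},
])

```text
t: 11.6
tool_pos: [0.6375, -0.0204, 0.1694]
orientation: [0.432, 3.11, 0.0]
force: [-2.1, 0.8, 6.2]
opening: 0.0259
```

Run:
```python
from h import *
from plant import robot
c=robot.read_camera('side');f=c['frame'];cv2.imwrite('pics/t7.png',cv2.resize(f[210:255,268:323],(770,600),interpolation=cv2.INTER_CUBIC))
s=robot.read_state();print(s['tool_pos'],s['force'],s['opening'])
# hole mouth: side3 & wrist3 crops
a=pickle.load(open('side3.pkl','rb'));b=pickle.load(open('wrist3.pkl','rb'))
cv2.imwrite('pics/hole.png',np.hstack([cv2.resize(a['frame'][240:290,360:410],(390,390),interpolation=cv2.INTER_CUBIC),cv2.resize(b['frame'][140:260,260:380],(390,390),interpolation=cv2.INTER_CUBIC)]))
```

```text
[ 0.63752364 -0.020395    0.16941319] [-2.6861859  -0.49038848  6.59648261] 0.025705268886452092
```

View pics/t7.png

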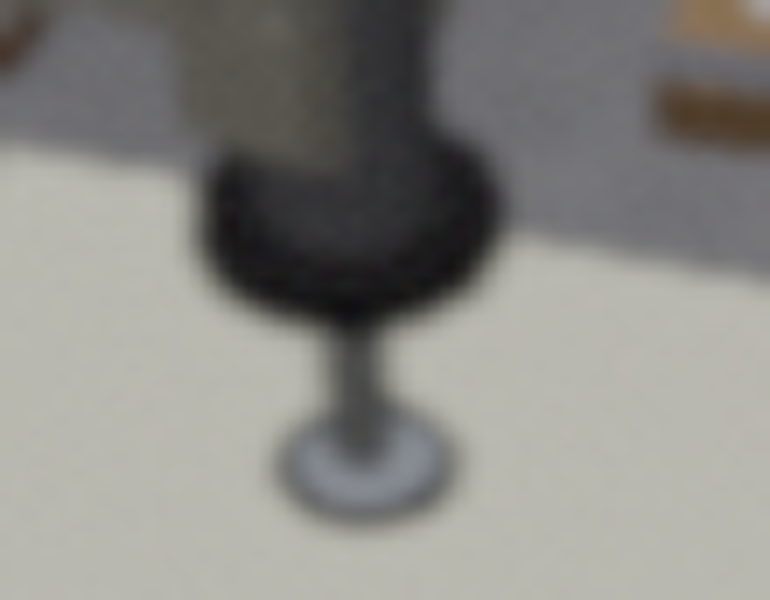

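View pics/hole.png

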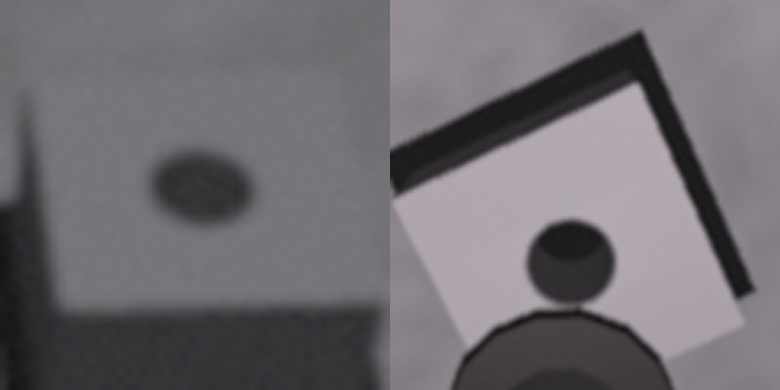

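The tip is on the tall box's tag: crop (360,447) against the tag centre at (366,463), about 2 mm off. The crops show the stand hole at side (202,187) and wrist (571,262). Lifting clear, and measuring the hole mouth.

>>> step_arm([
  {"tx": 0, "ty": 0, "tz": -5, "ax": 0, "ay": 0, "az": 0, "grip": 255},
  {"tx": 0, "ty": 0, "tz": -20, "ax": 0, "ay": 0, "az": 0, "grip": 255},
  {"tx": 0, "ty": 0, "tz": -25, "ax": 0, "ay": 0, "az": 0, "grip": 255},
  {"tx": 0, "ty": 0, "tz": 0, "ax": 0, "ay": 0, "az": 0, "grip": 255},
  {"tx": 0, "ty": 0, "tz": 0, "ax": 0, "ay": 0, "az": 0, "grip": 255},
])

```text
t: 12.15
tool_pos: [0.6374, -0.0204, 0.2181]
orientation: [0.432, 3.111, 0.0]
force: [-0.0, -0.0, -1.7]
opening: 0.0259
```

Run:
```python
from h import *
from plant import robot
a=pickle.load(open('side3.pkl','rb'));b=pickle.load(open('wrist3.pkl','rb'))
pa=(360+202/7.8,240+187/7.8);pb=(260+(571-390)/3.25,140+262/3.25)
X,r=tri([ray(a,pa),ray(b,pb)]);print('tri',X,r,plane(a,pa,.06),plane(b,pb,.06))
for n in ('top','wrist'):
    c=robot.read_camera(n);pickle.dump(c,open(n+'8.pkl','wb'));cv2.imwrite(f'pics/{n}8.png',c['frame'])
t=pickle.load(open('top8.pkl','rb'))['frame'];w=cv2.imread('pics/wrist8.png')
cv2.imwrite('pics/m8.png',np.hstack([cv2.resize(t[267:347,288:368],(390,390),interpolation=cv2.INTER_CUBIC),cv2.resize(w[:120,180:340],(520,390))]))
s=robot.read_state();print(s['tool_pos'],s['force'],s['opening'],delta(s,[.4535,-.013,s['tool_pos'][2]]))
```

```text
tri [ 0.45217282 -0.01061772  0.06159887] [np.float64(0.0011590755717058095), np.float64(0.0011590755717057462)] [ 0.4510127  -0.01153591  0.06      ] [ 0.45368    -0.01108119  0.06      ]
[ 0.63633363 -0.02025822  0.21622821] [-1.18059907 -0.39386212 -1.01641869] 0.025557352866850725 [177.89980613 -42.80517648   0.44065294]
```

```bash
python3 -c "
import cv2;i=cv2.imread('pics/m8.png');cv2.imwrite('pics/m8b.png',cv2.resize(i,(800,343)))"
```

```text
(no output)
```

View pics/m8b.png

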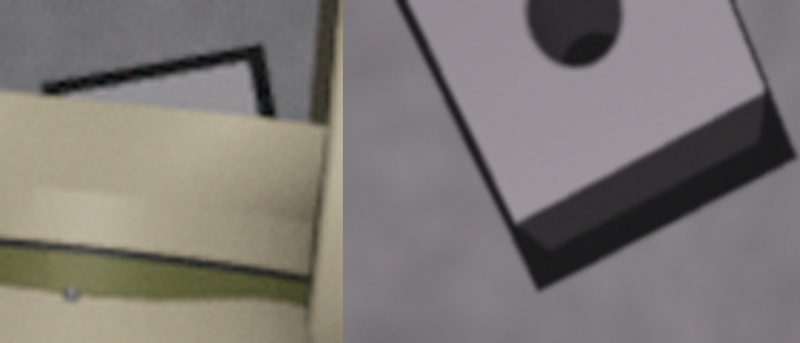

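>>> step_arm([
  {"tx": 29.6, "ty": -6.9, "tz": 0, "ax": 0, "ay": 0, "az": 0, "grip": 255},
  {"tx": 29.6, "ty": -6.9, "tz": 0, "ax": 0, "ay": 0, "az": 0, "grip": 255},
  {"tx": 29.6, "ty": -6.9, "tz": 0, "ax": 0, "ay": 0, "az": 0, "grip": 255},
  {"tx": 29.6, "ty": -6.9, "tz": 0, "ax": 0, "ay": 0, "az": 0, "grip": 255},
  {"tx": 29.6, "ty": -6.9, "tz": 0, "ax": 0, "ay": 0, "az": 0, "grip": 255},
  {"tx": 29.6, "ty": -6.9, "tz": 0, "ax": 0, "ay": 0, "az": 0, "grip": 255},
  {"tx": 0, "ty": 0, "tz": 25, "ax": 0, "ay": 0, "az": 0, "grip": 255},
  {"tx": 0, "ty": 0, "tz": 20, "ax": 0, "ay": 0, "az": 0, "grip": 255},
  {"tx": 0, "ty": 0, "tz": 8, "ax": 0, "ay": 0, "az": 0, "grip": 255},
  {"tx": 0, "ty": 0, "tz": 0, "ax": 0, "ay": 0, "az": 0, "grip": 255},
  {"tx": 0, "ty": 0, "tz": 0, "ax": 0, "ay": 0, "az": 0, "grip": 255},
  {"tx": 0, "ty": 0, "tz": 0, "ax": 0, "ay": 0, "az": 0, "grip": 255},
])

```text
t: 13.45
tool_pos: [0.4557, -0.0119, 0.1661]
orientation: [0.432, 3.111, -0.0]
force: [-0.0, -0.0, 0.0]
opening: 0.0254
```

Run:
```python
from h import *
from plant import robot
c=robot.read_camera('side');w=robot.read_camera('wrist')
cv2.imwrite('pics/m9.png',np.hstack([cv2.resize(c['frame'][225:290,350:415],(400,400),interpolation=cv2.INTER_CUBIC),cv2.resize(w['frame'][180:340,230:390],(400,400),interpolation=cv2.INTER_CUBIC)]))
s=robot.read_state();p=s['tool_pos'];print(p,s['force'],s['opening'],delta(s,[.4535,-.012,.1025]))
print([((u-350)*400/65,(v-225)*400/65) for u,v in [proj(c,[p[0],p[1],p[2]-.0875]),proj(c,[p[0],p[1],.06])]])
```

```text
[ 0.45564936 -0.01192257  0.16606736] [ 0.69425644 -0.34594309 -1.43670898] 0.025797441007098708 [ 2.13797052 -0.670791   63.56425113]
[(np.float64(211.80702913332178), np.float64(196.89252626580338)), (np.float64(206.2887556854814), np.float64(237.62678901995548))]
```

View pics/m9.png

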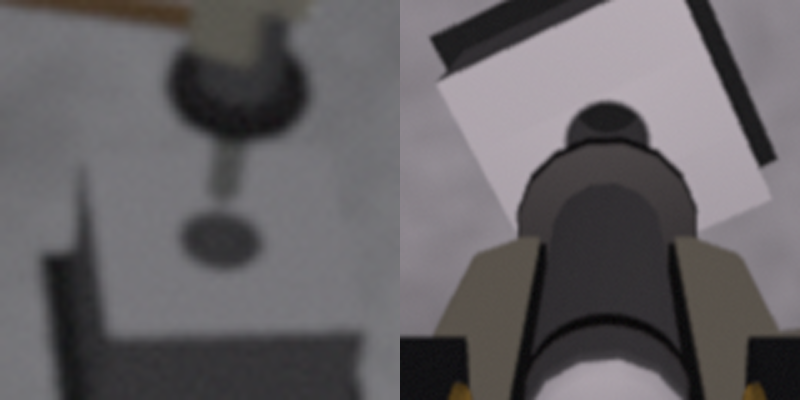

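The tip is at crop (224,195). After descent it should land at about (219,237), against the hole at (222,240), so it is within 1.5 mm with 8 mm of play. Lowering into the hole.

>>> step_arm([
  {"tx": 1, "ty": 0.5, "tz": 12, "ax": 0, "ay": 0, "az": 0, "grip": 255},
  {"tx": 0, "ty": 0, "tz": 12, "ax": 0, "ay": 0, "az": 0, "grip": 255},
  {"tx": 0, "ty": 0, "tz": 12, "ax": 0, "ay": 0, "az": 0, "grip": 255},
  {"tx": 0, "ty": 0, "tz": 12, "ax": 0, "ay": 0, "az": 0, "grip": 255},
  {"tx": 0, "ty": 0, "tz": 9, "ax": 0, "ay": 0, "az": 0, "grip": 255},
  {"tx": 0, "ty": 0, "tz": 0, "ax": 0, "ay": 0, "az": 0, "grip": 255},
  {"tx": 0, "ty": 0, "tz": 0, "ax": 0, "ay": 0, "az": 0, "grip": 255},
  {"tx": 0, "ty": 0, "tz": 0, "ax": 0, "ay": 0, "az": 0, "grip": 255},
])

```text
t: 14.35
tool_pos: [0.4546, -0.0112, 0.1088]
orientation: [0.432, 3.111, -0.0]
force: [0.0, -0.1, -1.4]
opening: 0.0257
```

>>> step_arm([
  {"tx": 0, "ty": 0, "tz": 3, "ax": 0, "ay": 0, "az": 0, "grip": 255},
  {"tx": 0, "ty": 0, "tz": 0, "ax": 0, "ay": 0, "az": 0, "grip": 255},
  {"tx": 0, "ty": 0, "tz": 0, "ax": 0, "ay": 0, "az": 0, "grip": 255},
])

```text
t: 14.65
tool_pos: [0.4542, -0.0111, 0.1053]
orientation: [0.432, 3.112, -0.0]
force: [1.0, -0.3, -1.4]
opening: 0.0258
```

>>> step_arm([
  {"tx": 0, "ty": 0, "tz": 2, "ax": 0, "ay": 0, "az": 0, "grip": 255},
  {"tx": 0, "ty": 0, "tz": 0, "ax": 0, "ay": 0, "az": 0, "grip": 255},
  {"tx": 0, "ty": 0, "tz": 0, "ax": 0, "ay": 0, "az": 0, "grip": 255},
])

```text
t: 14.95
tool_pos: [0.4541, -0.0111, 0.1031]
orientation: [-0.432, -3.112, 0.0]
force: [-0.8, -0.7, -1.2]
opening: 0.0257
```

>>> step_arm([
  {"tx": 0, "ty": 0, "tz": 1, "ax": 0, "ay": 0, "az": 0, "grip": 255},
  {"tx": 0, "ty": 0, "tz": 0, "ax": 0, "ay": 0, "az": 0, "grip": 255},
  {"tx": 0, "ty": 0, "tz": 0, "ax": 0, "ay": 0, "az": 0, "grip": 255},
])

```text
t: 15.25
tool_pos: [0.4543, -0.0111, 0.1026]
orientation: [0.432, 3.111, -0.0]
force: [-3.1, 0.1, 3.8]
opening: 0.0256
```

The collar seated at TCP z 0.1026, the same height as at the grasp, with +4 N. Releasing.

>>> step_arm([
  {"tx": 0, "ty": 0, "tz": 0, "ax": 0, "ay": 0, "az": 0, "grip": 150},
  {"tx": 0, "ty": 0, "tz": 0, "ax": 0, "ay": 0, "az": 0, "grip": 100},
  {"tx": 0, "ty": 0, "tz": 0, "ax": 0, "ay": 0, "az": 0, "grip": 0},
  {"tx": 0, "ty": 0, "tz": 0, "ax": 0, "ay": 0, "az": 0, "grip": 0},
  {"tx": 0, "ty": 0, "tz": 0, "ax": 0, "ay": 0, "az": 0, "grip": 0},
  {"tx": 0, "ty": 0, "tz": 0, "ax": 0, "ay": 0, "az": 0, "grip": 0},
  {"tx": 0, "ty": 0, "tz": 0, "ax": 0, "ay": 0, "az": 0, "grip": 0},
  {"tx": 0, "ty": 0, "tz": 0, "ax": 0, "ay": 0, "az": 0, "grip": 0},
  {"tx": 0, "ty": 0, "tz": 0, "ax": 0, "ay": 0, "az": 0, "grip": 0},
  {"tx": 0, "ty": 0, "tz": 0, "ax": 0, "ay": 0, "az": 0, "grip": 0},
])

```text
t: 16.25
tool_pos: [0.4541, -0.0111, 0.1021]
orientation: [-0.432, -3.112, 0.0]
force: [0.1, 0.0, -0.4]
opening: 0.0929
```

>>> step_arm([
  {"tx": 0, "ty": 0, "tz": -10, "ax": 0, "ay": 0, "az": 0, "grip": 0},
  {"tx": 0, "ty": 0, "tz": -25, "ax": 0, "ay": 0, "az": 0, "grip": 0},
  {"tx": 0, "ty": 0, "tz": -35, "ax": 0, "ay": 0, "az": 0, "grip": 0},
  {"tx": 0, "ty": 0, "tz": -35, "ax": 0, "ay": 0, "az": 0, "grip": 0},
  {"tx": 0, "ty": 0, "tz": -25, "ax": 0, "ay": 0, "az": 0, "grip": 0},
  {"tx": 20, "ty": 30, "tz": 0, "ax": 0, "ay": 0, "az": 0, "grip": 0},
  {"tx": 20, "ty": 30, "tz": 0, "ax": 0, "ay": 0, "az": 0, "grip": 0},
  {"tx": 20, "ty": 30, "tz": 0, "ax": 0, "ay": 0, "az": 0, "grip": 0},
  {"tx": 20, "ty": 30, "tz": 0, "ax": 0, "ay": 0, "az": 0, "grip": 0},
  {"tx": 20, "ty": 30, "tz": 0, "ax": 0, "ay": 0, "az": 0, "grip": 0},
  {"tx": 0, "ty": 0, "tz": 0, "ax": 0, "ay": 0, "az": 0, "grip": 0},
  {"tx": 0, "ty": 0, "tz": 0, "ax": 0, "ay": 0, "az": 0, "grip": 0},
  {"tx": 0, "ty": 0, "tz": 0, "ax": 0, "ay": 0, "az": 0, "grip": 0},
])

```text
t: 17.55
tool_pos: [0.3991, 0.1598, 0.2325]
orientation: [0.432, 3.111, -0.0]
force: [-0.3, 0.5, 0.3]
opening: 0.0932
```

Run:
```python
from h import *
from plant import robot
c=robot.read_camera('side');w=robot.read_camera('top')
cv2.imwrite('pics/m10.png',np.hstack([cv2.resize(c['frame'][217:307,342:432],(390,390),interpolation=cv2.INTER_CUBIC),cv2.resize(w['frame'][267:347,288:368],(390,390),interpolation=cv2.INTER_CUBIC)]))
cv2.imwrite('pics/side10.png',c['frame'])
s=robot.read_state();print(s['t'],s['tool_pos'],s['force'],s['opening'],s['dq'])
```

```text
17.65 [0.39915371 0.15953169 0.23229221] [0.59095948 0.22407543 0.07474384] 0.09302819534733878 [-0.00322474  0.00166684  0.00062006  0.00050014 -0.00259373  0.00371257]
```

View pics/m10.png

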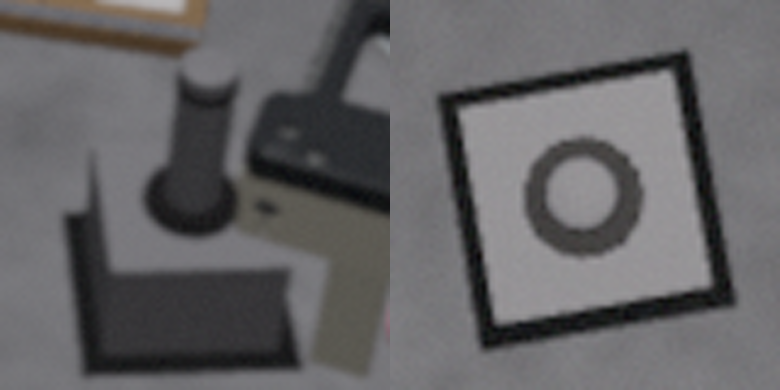

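View pics/side10.png

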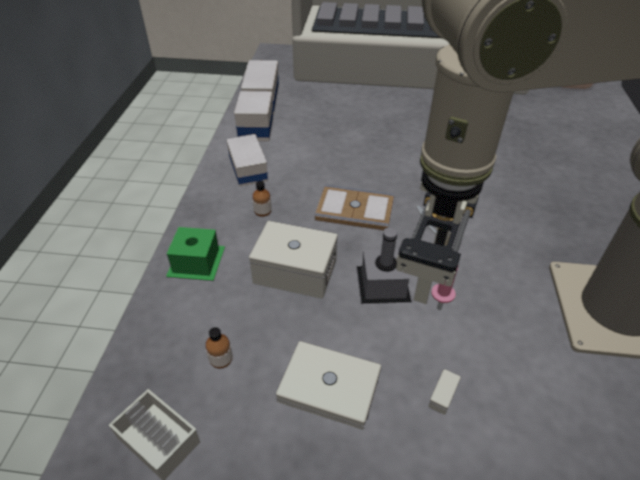

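The side crop shows the wand upright, collar flat on the stand at (192,195). In the top crop, collar and handle are concentric in the block at (583,196). The arm is well clear of everything, so I'm handing in.

```bash
python3 -c "
from plant import robot
print(robot.close_job())"
```

```text
the job is handed in; nothing more can be done
None
```

The job is done and handed in at about 17.7 s of the 54 s limit; no verdict was reported. I lifted the wand from its stand and pressed its tip first on the folder's tag, then on the tall box's tag. Then I put it back in its stand, released it and withdrew the arm.

- **Presses:** the folder took about 7 N and the tall box about 6.5 N, each held for over 0.5 s. Both contacts came at the expected heights, and the side view showed the tip within about 2–3 mm of each tag's centre.
- **Return:** the collar touched down at TCP z 0.1026 m, the same height as when I gripped it. The last side and top pictures show the wand upright, centred in the stand, with the gripper open and clear.
- **Disagreements:** the top and side cameras differed by 3–5 mm, so I used averages. While I was moving onto points, the measured arm position took 1–3 mm to settle. Both are small next to the 12 mm and 14 mm tolerances.

No check failed.

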